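# Weight the glued book and draw the straightedge out of its case

### The arm

A 6-joint arm with a two-finger parallel gripper is mounted at the origin on the work surface. World frame = base frame: x ahead of the robot, y to its left, z up, the work surface at z = 0. Lengths are in mm, angles in rad, forces in N, time in s.
With the tool pointing down it reaches from about 325 to 875 mm from the base axis. Payload 4.4 kg.
Tool frame: the origin (TCP) lies on the centre line of the jaws, within the pads' length; the fingertips stand ahead of it and the grasp point (between the pads) lies 6 mm ahead of it (ctrl.tcp_to_tips is the z of the fingertips in the tool frame, in mm); z points along the fingers, y is the line along which they close (so a half turn about z gives the same grasp; the last joint's range is limited). The gripper opens to 85 mm and grips with 20 to 120 N. Pads are 22 mm wide; open, the fingers measure 114 mm over their backs; the gripper's body (76 mm by 85 mm) begins 54 mm behind the grasp point. The pads swing forward as they close: fully open they stand 13 mm farther back than shut.
Start: joints at [1.196, 0.207, 1.542, -0, 1.393, -0.15], TCP at [128.184, 560.532, 256.282] pointing down, gripper open.
Joint ranges: [-2.73, 2.73], [-0.86, 2.22], [0.23, 2.46], [-1.11, 4.25], [0.08, 2.63], [-2.82, 2.82]. Speed limits (rad/s): [2.79, 2.79, 3.14, 3.14, 3.14, 3.14].

### API

Orientations are given as a 3x3 rotation matrix whose columns are the frame's x, y, z axes.
In Python, from plant import ctrl, sensors, optics gives the robot as it stands. Calls block until the motion is done:
- ctrl.move_ptp(position, orientation): joint-space move of the TCP to a pose.
- ctrl.move_l(position, rot=None, vel=150, threshold=None): straight line of the TCP; rot=None keeps the orientation; vel is the mean speed in mm/s. With threshold (N) it stops when the force on the tool has changed by that much, and returns True; else False.
- ctrl.set_joints(angles): joint-space move.
- ctrl.gripper_to(opening, force=None): finger opening in mm; force is the grip in N (None keeps the last); returns when the fingers have stopped.
- ctrl.hold(seconds).
- ctrl.solve_ik(position, orientation): joint angles nearest the present ones, or None.
- sensors.read_state(): the state.
- optics.grab_frame(name): name is "side" or "top" or "wrist"; returns (picture, depth): 480x640x3 uint8, red, green, blue; 480x640 float32, mm along the optical axis (not along the pixel's ray), 0 where there is no reading.
- optics.camera_params(name): a dict with "mtx" (3x3 intrinsics, pixels), "k1" (the pictures are not rectified: a ray, as slopes to the right and down, at radius r is drawn at 1 + k1 r^2 times it, then the intrinsics apply), "R" (3x3) and "t" (3): a world point X has camera coordinates R X + t; the wrist camera has in their place "T_tool_cam" (4x4, takes a point from camera to tool coordinates, whose origin is the TCP and whose axes are the flange's). Camera axes: x right, y down, z forward; pixel columns grow to the right and rows downward; lengths in mm; the calibration is good to about 2 mm. A picture is of the moment at which its call begins: read the wrist's pose just before it. camera_params takes no time and is no camera call.
A pose or a line that the arm cannot do raises ctrl.MotionError and nothing moves.
- ctrl.finish_job(): hands the job in; it is judged then, once.
The state is a dict: "t": time; "q": joint angles; "qvel": joint speeds; "tau": joint torques, N m; "eef_pos": TCP position; "eef_rot": TCP orientation; "force": force on the tool from outside, world axes, zero at the start; "wrist_torque": the same for the moment, N m; "grip_width": finger opening in mm; "grasp_force": force on a finger pad.
Only numpy, scipy, OpenCV 4.12 (cv2) and the standard library are available. Lean on these libraries where they do the work, as an engineer would, in place of code of your own. Each camera call takes 0.05 s, during which the arm holds its last target. There are 200 camera calls.

### The job

At the library mending desk one brass weight presses the glued green book: stand two more on its cover, making exactly three, and leave the last weight where it is. Then take the straightedge by its red handle out of the half-covered case; it is longer than the opening, so slide it back under the wide cover, tilt its free end up and draw it out slantwise. Finish holding it still in the air, all of it at least 5 cm above the top of the case, with the other things on the desk undisturbed.

Things in the scene. Friction and masses are not known exactly. Their poses are not given: they have to be found in the camera images.
- case: fixed wooden case lined blue, 366 long (its x) x 156 wide (y) x 68 high, open on top except for a cover board at each end; walls 8, floor 5 thick, inside 350 x 140 mm. Origin: centre of its underside; its +x points roughly away from the robot. The window between the covers is 240 mm long (x = -90 to +150 mm) and 140 wide
- wide_cover (a point): middle of the wide fixed cover's inner edge (case x = -90), on its top, 68 mm above the table. This cover is 5 mm thick (underside 63 above the table) and hides the inside from x = -175 to -90 mm, on the robot's side
- narrow_cover (a point): middle of the narrow fixed cover's inner edge (case x = +150), on its top, 68 mm above the table; 5 mm thick, it hides the inside from x = +150 to +175 mm, on the far side
- straightedge: 0.2 to 0.4 kg: aluminium blade 300 long (its x) x 40 wide x 6 thick; red handle block at mid-length, 60 long (x) x 16 thick (y), 6 to 40 mm above the underside. Origin: centre of its underside (balance point), z up. Lies on the case floor (5 mm above the table), x about along the case's x: rear (-x) end under the wide cover, handle in the window, +x end free or under the narrow cover
- edge_handle (a point): middle of the red handle, 30 mm above the straightedge's underside: grasp across the 16 mm (straightedge y)
- edge_rear (a point): rear (-x) end of the straightedge, mid-thickness of the blade, 150 mm from its centre
- edge_front (a point): front (+x) end of the straightedge, mid-thickness of the blade, 150 mm from its centre
- book: thick closed green hardback lying flat and fixed, 160 (its x) x 220 (its y) x 28 mm high. Origin: centre of its underside; the cover's top is 28 mm above it
- weight_a: brass weight, upright cylinder 36 mm diameter, 44 high, about 0.35 kg, standing on the table between case and book. Origin: centre of its underside
- weight_b: brass weight, upright cylinder 36 mm diameter, 44 high, about 0.35 kg, standing on the table between case and book. Origin: centre of its underside
- weight_c: brass weight, upright cylinder 36 mm diameter, 44 high, about 0.35 kg, standing on the table between case and book. Origin: centre of its underside
- weight_d: the same kind of brass weight (36 mm diameter, 44 high), already standing on the book at the start, to be left on it. Origin: centre of its underside
- glue: bystander: white glue bottle, 60 mm diameter, 120 high, origin under its centre; leave alone
- tape: bystander: roll of paper tape lying flat, 90 mm diameter, 25 high, origin under its centre; leave alone
- mug: bystander: blue mug with pencils, 80 mm diameter, 90 high (pencils to 160), origin under its centre; leave alone
- stamp: bystander: hand stamp with wooden handle, 60 x 35 mm, 82 high, origin under its centre; leave alone
- brush: bystander: paste brush lying flat at the left; leave alone
Not all that is in view belongs to the job. What is shaped like the weight_d but blue is not meant.

How it is judged (in metres and radians):
On the way, in this order (a step that is already met when the one before it is completed fails the run):
1. exactly three brass weights stand upright and released on the book, the last one left in place (x of weight_d in the frame of book between -0.08 and 0.08 m and y of weight_d in the frame of book between -0.11 and 0.11 m and z of weight_d in the frame of book between 0.022 and 0.034 m and angle between weight_d's own z axis and vertical below 0.12 rad and linear speed of weight_d below 0.03 m/s and contact force between weight_d and the fingers below 0.05 N and (((x of weight_b in the frame of book between -0.08 and 0.08 m and y of weight_b in the frame of book between -0.11 and 0.11 m and z of weight_b in the frame of book between 0.022 and 0.034 m and angle between weight_b's own z axis and vertical below 0.12 rad and linear speed of weight_b below 0.03 m/s and contact force between weight_b and the fingers below 0.05 N) and (x of weight_c in the frame of book between -0.08 and 0.08 m and y of weight_c in the frame of book between -0.11 and 0.11 m and z of weight_c in the frame of book between 0.022 and 0.034 m and angle between weight_c's own z axis and vertical below 0.12 rad and linear speed of weight_c below 0.03 m/s and contact force between weight_c and the fingers below 0.05 N) and distance of weight_a from where it was at the start of the episode below 0.03 m and angle between weight_a's own z axis and vertical below 0.12 rad) or ((x of weight_a in the frame of book between -0.08 and 0.08 m and y of weight_a in the frame of book between -0.11 and 0.11 m and z of weight_a in the frame of book between 0.022 and 0.034 m and angle between weight_a's own z axis and vertical below 0.12 rad and linear speed of weight_a below 0.03 m/s and contact force between weight_a and the fingers below 0.05 N) and (x of weight_c in the frame of book between -0.08 and 0.08 m and y of weight_c in the frame of book between -0.11 and 0.11 m and z of weight_c in the frame of book between 0.022 and 0.034 m and angle between weight_c's own z axis and vertical below 0.12 rad and linear speed of weight_c below 0.03 m/s and contact force between weight_c and the fingers below 0.05 N) and distance of weight_b from where it was at the start of the episode below 0.03 m and angle between weight_b's own z axis and vertical below 0.12 rad) or ((x of weight_a in the frame of book between -0.08 and 0.08 m and y of weight_a in the frame of book between -0.11 and 0.11 m and z of weight_a in the frame of book between 0.022 and 0.034 m and angle between weight_a's own z axis and vertical below 0.12 rad and linear speed of weight_a below 0.03 m/s and contact force between weight_a and the fingers below 0.05 N) and (x of weight_b in the frame of book between -0.08 and 0.08 m and y of weight_b in the frame of book between -0.11 and 0.11 m and z of weight_b in the frame of book between 0.022 and 0.034 m and angle between weight_b's own z axis and vertical below 0.12 rad and linear speed of weight_b below 0.03 m/s and contact force between weight_b and the fingers below 0.05 N) and distance of weight_c from where it was at the start of the episode below 0.03 m and angle between weight_c's own z axis and vertical below 0.12 rad))), for 0.3 s.
2. the straightedge is out of the case, held with both ends at least 5 cm above its top (height (world z) of each of edge_rear, edge_front above 0.118 m and contact force between straightedge and the fingers above 1 N and contact force between straightedge and case below 0.1 N), for 0.2 s.
At the end, for the whole second after the job is handed in: Weight_d and exactly two other weights stand upright and released on the book; the last is within 30 mm of its start. The gripper still holds the straightedge (1 N or more), at rest, off the case, both ends at least 118 mm above the table (50 mm above the case) (all of step 1 and all of step 2 and linear speed of straightedge below 0.03 m/s and angular speed of straightedge below 0.2 rad/s); the arm keeps its last pose, push and grip.
It fails at once if another thing on the desk is shifted by more than 30 mm (distance of any of glue, tape, mug, stamp, brush from where it was at the start of the episode above 0.03 m).
It also fails if it takes over 72 s, if anything falls off the work surface, if the arm or the gripper's body presses on something with over 40 N, if the wrist force passes 120 N, or if a joint passes its speed limit or range.

## Working session

There is one attempt and no reset: what is moved stays moved. The work goes in short steps, each a Python script; the robot and the scene stay as the last script left them, time stands still between calls to the robot, and variables do not carry over. Pictures are saved under pics/ and viewed, at most 10 in all, crops included, and the job is handed in when it is done.

```bash
mkdir -p pics; ls
cat > h.py <<'E'
import numpy as np, cv2
from plant import ctrl, sensors, optics
def params(n):
    p=optics.camera_params(n); return p
def world(n,uv,depth,p=None,st=None):
    """pixels (N,2), depth (N) -> world points"""
    p=p or optics.camera_params(n); uv=np.atleast_2d(uv).astype(float); d=np.atleast_1d(depth)
    m=np.array(p['mtx']); xy=cv2.undistortPoints(uv[:,None],m,np.array([p['k1'],0,0,0,0.]))[:,0]
    c=np.c_[xy*d[:,None],d]
    if n=='wrist':
        T=np.array(p['T_tool_cam']); t=c@T[:3,:3].T+T[:3,3]
        return t@np.array(st['eef_rot']).T+np.array(st['eef_pos'])
    R=np.array(p['R']);t=np.array(p['t']); return (c-t)@R
def onplane(n,uv,z,st=None):
    a=world(n,uv,np.ones(len(np.atleast_2d(uv))),st=st); b=world(n,uv,2*np.ones(len(np.atleast_2d(uv))),st=st)
    s=(z-a[:,2])/(b[:,2]-a[:,2]); return a+(b-a)*s[:,None]
def save(n,f):
    st=sensors.read_state(); im,d=optics.grab_frame(n); cv2.imwrite(f'pics/{f}.png',im[:,:,::-1]); np.savez(f'{f}.npz',im=im,d=d,pos=st['eef_pos'],rot=st['eef_rot']); return im,d,st
E
python3 - <<'E'
from h import *
save('top','top0');save('side','side0')
for n in('top','side','wrist'):print(n,optics.camera_params(n))
print(ctrl.tcp_to_tips,sensors.read_state())
E
```

```text
pics
top {'mtx': array([[474.03859309,   0.        , 311.90999496],
       [  0.        , 474.03859309, 229.06491911],
       [  0.        ,   0.        ,   1.        ]]), 'k1': -0.07331264671996875, 'R': array([[-0.00527316, -0.99997737,  0.00417675],
       [-0.99387383,  0.00477978, -0.11041724],
       [ 0.11039478, -0.00473341, -0.99387655]]), 't': array([ -44.03349218,  601.86327126, 1534.89651643])}
side {'mtx': array([[476.95821203,   0.        , 324.92469058],
       [  0.        , 476.95821203, 247.96353596],
       [  0.        ,   0.        ,   1.        ]]), 'k1': -0.003282531466554897, 'R': array([[ 0.94279248, -0.33317964, -0.01156136],
       [-0.26401319, -0.72499935, -0.63613912],
       [ 0.20356663,  0.60279953, -0.77148776]]), 't': array([-543.04795204,  166.4935127 , 1131.81725533])}
wrist {'mtx': array([[373.16522012,   0.        , 317.07872917],
       [  0.        , 373.16522012, 243.53486091],
       [  0.        ,   0.        ,   1.        ]]), 'k1': -0.029223500835734852, 'T_tool_cam': array([[-1.56918893e-04, -9.47342453e-01, -3.20222191e-01,
         8.1
[... 362 characters left out ...]
-06,
        1.39347547e+00, -1.50458823e-01]), 'qvel': array([ 0.0008381 , -0.00254744, -0.00253795, -0.00013765,  0.0010134 ,
        0.00121147]), 'tau': array([-7.64091169e-05, -3.84087217e+01, -2.92548072e+01, -2.36077749e-04,
        4.85614597e-03, -7.68953669e-06]), 'eef_pos': array([127.95051727, 559.93617489, 255.20417413]), 'eef_rot': array([[-9.74830108e-01,  2.22947691e-01, -7.66173188e-04],
       [ 2.22948790e-01,  9.74828203e-01, -1.95243688e-03],
       [ 3.11595937e-04, -2.07411164e-03, -9.99997800e-01]]), 'force': array([ 0.51956241, -0.6531331 , -1.22691971]), 'wrist_torque': array([0.02853911, 0.02026391, 0.01336346]), 'grasp_force': 0.0, 'grip_width': 85.67242348320539}
```

View pics/top0.png

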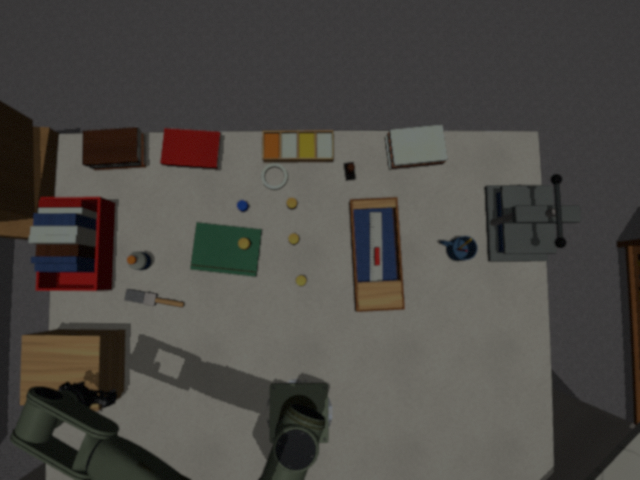

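View pics/side0.png

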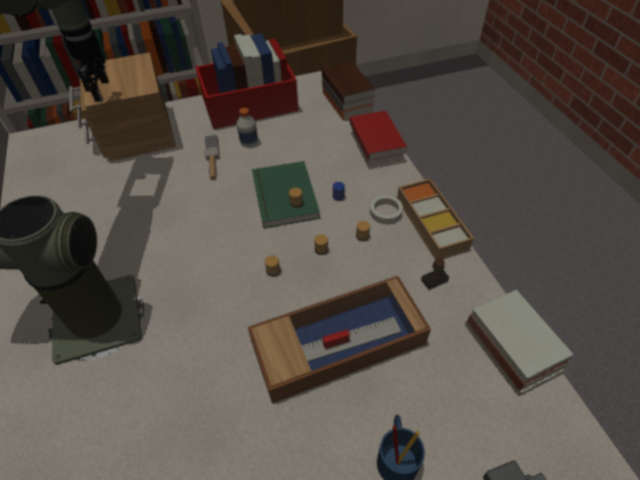

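The top view shows the weights at about (292,203), (294,239), (302,281), with weight_d on the book at (244,243). The blue decoy is at (243,206). The case spans about (350..403, 198..310), with the handle at (377,256). Next I'll enlarge these and measure them.

Run:
```python
from h import *
D=np.load('top0.npz');im,d=D['im'],D['d']
cv2.imwrite('pics/crop1.png',cv2.resize(im[185:325,180:415,::-1],None,fx=3.4,fy=3.4,interpolation=cv2.INTER_CUBIC))
hsv=cv2.cvtColor(im,cv2.COLOR_RGB2HSV)
def comps(lo,hi,box,amin):
    m=cv2.inRange(hsv,lo,hi); k=np.zeros_like(m);u0,v0,u1,v1=box;k[v0:v1,u0:u1]=m[v0:v1,u0:u1]
    n,l,s,c=cv2.connectedComponentsWithStats(k)
    for i in range(1,n):
        if s[i,4]>=amin:
            v,u=np.where(l==i); P=world('top',np.c_[u,v],d[v,u]); yield s[i,4],c[i],P,np.c_[u,v]
for a,c,P,_ in comps((12,90,70),(35,255,255),(180,190,340,300),15):
    zt=np.percentile(P[:,2],80); q=P[P[:,2]>zt-8]; print('brass',a,c,zt,q[:,:2].mean(0),(q[:,:2].min(0)+q[:,:2].max(0))/2)
for nm,lo,hi,box in(('green',(45,60,20),(95,255,255),(180,210,275,290)),('red',(170,120,60),(180,255,255),(350,200,405,300)),('red2',(0,120,60),(8,255,255),(350,200,405,300)),('blade',(0,0,60),(180,70,255),(352,205,400,285))):
    for a,c,P,uv in comps(lo,hi,box,20):
        z=np.median(P[:,2]);q=P[abs(P[:,2]-z)<12]; r=cv2.minAreaRect(q[:,:2].astype(np.float32)); print(nm,a,c,'z',z,r)
```

```text
brass 86 [291.41860465 202.58139535] 46.157973440367826 [689.0692118   21.41500835] [689.17982854  20.07440508]
brass 86 [293.41860465 238.41860465] 44.9623686888623 [567.6842971   14.14751686] [506.64922834  -5.60862672]
brass 100 [243.04 242.96] 73.33213517680046 [552.49765231 173.99473913] [553.36874693 173.90687525]
brass 87 [300.66666667 279.96551724] 45.363378072219724 [433.04720926  -9.82308725] [432.52444611 -16.95193574]
green 2897 [224.96686227 249.2906455 ] z 26.951841266517864 ((537.9111328125, 239.97616577148438), (217.56214904785156, 154.51568603515625), 83.56377410888672)
red2 71 [376.6056338  256.21126761] z 43.9950882606631 ((510.979736328125, -258.8712158203125), (53.20556640625, 13.220659255981445), 1.206822395324707)
blade 27 [398.74074074 212.81481481] z -1.3515823320102218 ((654.619140625, -342.60467529296875), (5.5350751876831055, 64.57880401611328), 88.62188720703125)
blade 855 [375.29824561 245.41052632] z 9.076237743900458 ((545.8609008789062, -260.9278564453125), (45.78166961669922, 233.3625030517578), 89.02291870117188)
blade 33 [352.24242424 274.06060606] z 21.503924085838946 ((456.06341552734375, -179.9081573486328), (72.13833618164062, 0.7846654653549194), 2.51090145111084)
```

View pics/crop1.png

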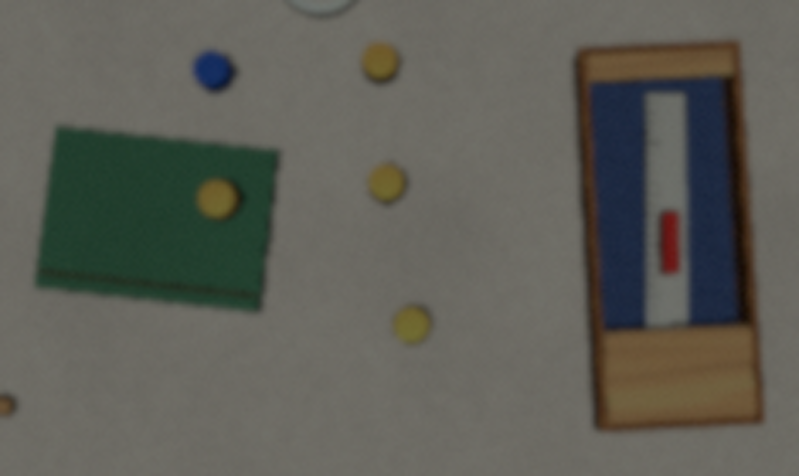

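The crop matches: the book has four clear corners, the weights are separate, and the straightedge's front end is visible at crop y≈92. That end is short of the narrow cover edge at y≈80, and the wide cover edge is at y≈327.

Run:
```python
from h import *
f=lambda L:np.array([(180-.35+x/3.4,185-.35+y/3.4) for x,y in L])
P=lambda L,z:onplane('top',f(L),z)[:,:2].round(1)
c=P([(578,48),(738,43),(762,420),(600,428)],68);print('case',c.tolist(),[np.linalg.norm(c[i]-c[i-1]).round(0) for i in range(4)])
b=P([(57,127),(278,151),(260,310),(38,287)],28);print('book',b.tolist(),b.mean(0))
print('cover edges',P([(590,82),(728,77),(604,329),(749,322)],68).tolist())
print('blade front',P([(644,93),(686,93)],11).tolist(),'blade at cover',P([(645,325),(689,325)],11).tolist())
print('handle',P([(670,243)],45))
print('weights',P([(380,61),(387,183),(411,324)],44).tolist(),P([(217,199)],72).tolist())
p=np.array([433,-10,150.]);R=np.array([[0,1,0],[1,0,0],[0,0,-1.]])
for s in(1,-1):
    print(ctrl.solve_ik(p,R*[s,s,1]))
```

```text
case [[696.6, -170.5], [701.0, -324.8], [342.1, -338.9], [336.1, -186.3]] [np.float64(361.0), np.float64(154.0), np.float64(359.0), np.float64(153.0)]
book [[627.8, 338.2], [603.1, 120.6], [448.4, 137.2], [471.2, 353.6]] [537.625 237.4  ]
cover edges [[663.6, -181.5], [667.9, -314.3], [428.4, -191.3], [434.0, -328.7]]
blade front [[661.1, -240.4], [661.0, -282.2]] blade at cover [[432.0, -237.2], [431.7, -280.4]]
handle [[ 510.3 -258.5]]
weights [[688.9, 20.3], [569.7, 13.6], [434.3, -9.2]] [[552.7, 173.7]]
[-2.23451606e-01  2.53248132e-02  1.98211972e+00 -4.44089210e-16
  1.13414812e+00 -2.23451606e-01]
None
```

Everything agrees with the given sizes: case about 360×154, and handle, blade front and weights consistent. I'll move weights C and B now.

Run:
```python
from h import *
R=np.array([[0,1,0],[1,0,0],[0,0,-1.]])
for (x,y),(tx,ty) in (((434,-9.5),(510,285)),((569,14),(540,235))):
    ctrl.move_ptp([x,y,130],R); ctrl.gripper_to(70)
    ctrl.move_l([x,y,33],vel=120,threshold=15)
    ctrl.gripper_to(20,40); s=sensors.read_state(); print('grip',s['grip_width'],s['grasp_force'],s['eef_pos'])
    z0=s['eef_pos'][2]
    ctrl.move_l([x,y,150],vel=200); print(sensors.read_state()['grip_width'])
    ctrl.move_ptp([tx,ty,150],R)
    ctrl.move_l([tx,ty,z0+34],vel=150)
    h=ctrl.move_l([tx,ty,z0+25],vel=20,threshold=4); print('touch',h,sensors.read_state()['eef_pos'])
    ctrl.gripper_to(58); ctrl.move_l([tx,ty,150],vel=150)
ctrl.move_ptp([440,0,300],np.diag([-1,1,-1.]))
im,d,s=save('top','top1'); print(s['t'])
cv2.imwrite('pics/crop2.png',cv2.resize(im[185:325,180:415,::-1],None,fx=3.4,fy=3.4,interpolation=cv2.INTER_CUBIC))
```

```text
grip 34.970202304403756 39.365795496851206 [433.81341395  -9.54087783  33.78393849]
35.03711091453034
touch True [510.90164529 285.39102225  61.83625849]
grip 35.066750544778486 40.27917958796024 [569.88053335  13.90481636  34.1381074 ]
35.33157457512525
touch True [540.91284821 235.30099751  62.11682106]
16.525
```

View pics/crop2.png

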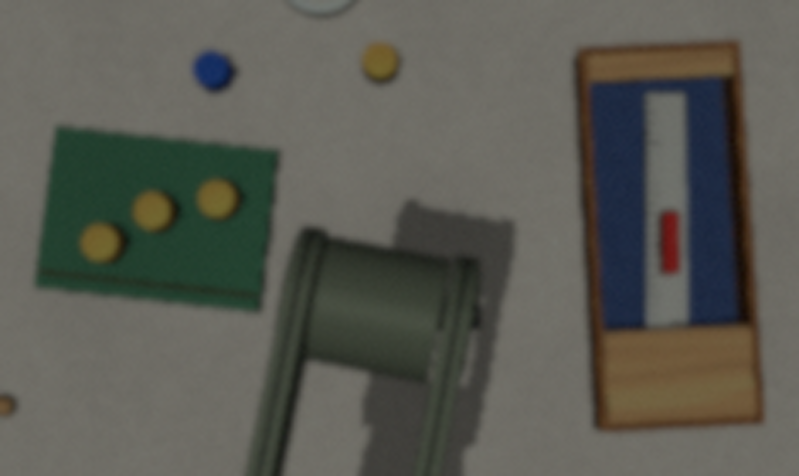

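All three weights stand on the book, at crop positions (101,243), (153,211) and (217,199), and the last one is unmoved. Next is a close look over the handle, plus an IK check of the slanted path.

Run:
```python
from h import *
R=np.diag([-1,1,-1.])
ctrl.move_ptp([510,-258.5,170],R); ctrl.gripper_to(45)
im,d,s=save('wrist','w1')
hsv=cv2.cvtColor(im,cv2.COLOR_RGB2HSV); m=cv2.inRange(hsv,(0,130,50),(8,255,255))|cv2.inRange(hsv,(172,130,50),(180,255,255))
n,l,st,c=cv2.connectedComponentsWithStats(m); i=1+st[1:,4].argmax(); v,u=np.where(l==i)
P=world('wrist',np.c_[u,v],d[v,u],st=s); q=P[abs(P[:,2]-np.percentile(P[:,2],90))<6]
print(st[i],P[:,2].max(),np.percentile(P[:,2],90),cv2.minAreaRect(q[:,:2].astype(np.float32)))
from scipy.spatial.transform import Rotation as Ro
for a in(-22,22):
    print(a,(Ro.from_euler('y',a,degrees=True).as_matrix()@R).round(2).tolist(),ctrl.solve_ik([470,-258,110],Ro.from_euler('y',a,degrees=True).as_matrix()@R))
```

```text
[ 304  193   22   87 1829] 289.49434784246716 46.862580163545644 ((509.87261962890625, -259.18280029296875), (14.525843620300293, 58.534141540527344), 89.47908782958984)
-22 [[-0.93, 0.0, 0.37], [0.0, 1.0, 0.0], [-0.37, 0.0, -0.93]] [-0.81604011  0.15232493  1.99879123  0.40605522  0.76266463 -2.65043725]
22 [[-0.93, 0.0, -0.37], [0.0, 1.0, 0.0], [0.37, 0.0, -0.93]] [-0.55558692  0.50185625  1.51831201 -0.20026454  1.45443065 -2.06952835]
```

View pics/w1.png

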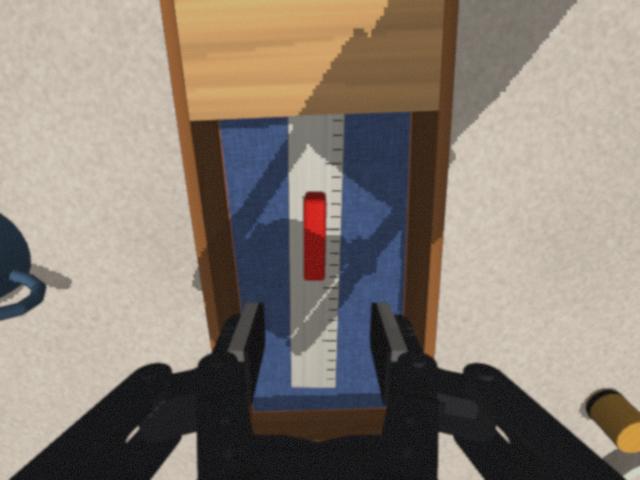

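The wrist view shows the handle at about (315,237), measured at (510,-259) with its top at z≈46. The blade's front end at row 386 is free of the narrow cover. I'll use the half-turned wrist so the last joint stays mid-range, and check the IK for the whole path before gripping.

```bash
cat > p.py <<'E'
from h import *
from scipy.spatial.transform import Rotation as Ro
R0=np.diag([1,-1,-1.]); Y=-259.2
def pose(rx,rz,deg):
    t=np.radians(deg);c,s=np.cos(t),np.sin(t)
    return [rx+150*c-36*s,Y,rz+150*s+36*c], Ro.from_euler('y',-deg,degrees=True).as_matrix()@R0
W=[(360,11,0),(352,11,0),(352,11,7),(352,11,14),(352,11,20),(400,11+48*np.tan(np.radians(20)),20),(450,11+98*np.tan(np.radians(20)),20),(450,175,20)]
E
python3 - <<'E'
from p import *
for w in W: print(w,pose(*w)[0],ctrl.solve_ik(*pose(*w)))
ctrl.move_ptp([509.9,Y,150],R0)
print(ctrl.move_l([509.9,Y,41],vel=80,threshold=12))
ctrl.gripper_to(8,70); s=sensors.read_state(); print(s['grip_width'],s['grasp_force'],s['eef_pos'],s['force'])
p0=s['eef_pos']
ctrl.move_l([509.9,Y,p0[2]+6],vel=30)
s=sensors.read_state(); print(s['eef_pos'],s['force'],s['grip_width'],s['t']); save('side','side1')
E
```

```text
(360, 11, 0) [np.float64(510.0), -259.2, np.float64(47.0)] [-6.21466293e-01  4.55243135e-01  1.69789320e+00 -4.44089210e-16
  9.88456314e-01  9.49330034e-01]
(352, 11, 0) [np.float64(502.0), -259.2, np.float64(47.0)] [-6.29803100e-01  4.43279942e-01  1.71634459e+00 -4.44089210e-16
  9.81968119e-01  9.40993227e-01]
(352, 11, 7) [np.float64(496.49462638361297), -259.2, np.float64(65.01206296985971)] [-0.6758861   0.35541116  1.80337937  0.09829643  0.88967098  0.83654416]
(352, 11, 14) [np.float64(488.83517069981144), -259.2, np.float64(82.21893048588603)] [-0.73063349  0.27168689  1.88989791  0.22497168  0.80916463  0.69848935]
(352, 11, 20) [np.float64(480.64116795816216), -259.2, np.float64(96.13195584714302)] [-0.78538552  0.20458307  1.96307057  0.36062283  0.75512746  0.54848976]
(400, np.float64(28.470571244777712), 20) [np.float64(528.6411679581622), -259.2, np.float64(113.60252709192072)] [-0.71618648  0.25038257  1.85748763  0.32096123  0.79197989  0.65584413]
(450, np.float64(46.66908295808783), 20) [np.float64(578.6411679581622), -259.2, np.float64(131.80103880523083)] [-0.65481728  0.30392945  1.74043731  0.28439746  0.83660941  0.75236532]
(450, 175, 20) [np.float64(578.6411679581622), -259.2, np.float64(260.131955847143)] [-0.65481728  0.15430126  1.63190076  0.23762961  1.08618938  0.83340902]
False
14.887220213541916 69.29023504257202 [ 510.35299419 -259.59342351   41.66450096] [-0.18244238 -0.34650206  3.40010345]
[ 509.73684523 -259.02935011   47.51594828] [-0.29121676  0.18655516 -1.98402487] 14.990542323828986 22.9583
```

The grip is good: 15 mm opening, 69 N, with the blade's weight on the wrist. Now I'll slide back, tilt and draw out.

Run:
```python
from p import *
for i,w in enumerate(W[1:-1]):
    p,r=pose(*w)
    hit=ctrl.move_l(p,rot=r,vel=50,threshold=15); s=sensors.read_state()
    print(w,hit,(s['eef_pos']-np.array(p)).round(1),s['force'].round(1),s['wrist_torque'].round(2),round(s['grip_width'],1))
    if hit: break
s=sensors.read_state();print(s['t']);save('side','side2')
im=cv2.imread('pics/side2.png')[230:430,220:480];cv2.imwrite('pics/side2c.png',cv2.resize(im,None,fx=3,fy=3,interpolation=cv2.INTER_CUBIC))
```

```text
(352, 11, 0) False [-0.7  0.2 -0.4] [-0.4 -0.6 -1.9] [-0.03 -0.01 -0.02] 15.1
(352, 11, 7) False [ 0.  -0.2  0.3] [ 0.1 -0.3 -2. ] [ 0.06  0.11 -0.08] 14.6
(352, 11, 14) False [ 0.2 -0.1 -0.1] [ 0.2  1.  -2.5] [-0.    0.16  0.01] 14.9
(352, 11, 20) False [ 0.2 -0.2 -0.1] [-0.4 -0.3 -2.6] [-0.    0.29  0.03] 14.7
(400, np.float64(28.470571244777712), 20) False [-0.4  0.2 -0.3] [-0.3  0.  -2.9] [0.02 0.28 0.  ] 14.6
(450, np.float64(46.66908295808783), 20) False [-0.4  0.2 -0.3] [-0.2  0.2 -2.3] [-0.02  0.28 -0.04] 14.7
27.2333
```

View pics/side2c.png

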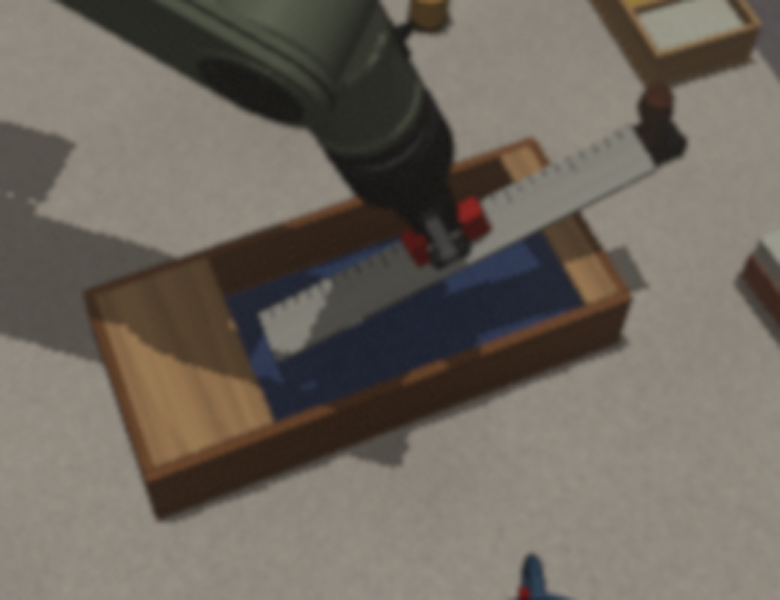

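The rear end (265,330) is clear of the wide cover. The stamp only lines up behind the front end in this view; it really stands near (790,-170). I'll lift straight up.

Run:
```python
from p import *
p,r=pose(*W[-1]); print(ctrl.move_l(p,rot=r,vel=70,threshold=15)); ctrl.hold(0.8)
s=sensors.read_state(); print(s['eef_pos'],s['force'],s['grip_width'],s['grasp_force'],s['t'])
im,d,_=save('side','side3')
```

```text
False
[ 578.65484115 -259.22813165  260.18621144] [-0.39181328 -0.19253427 -2.08522751] 14.577223027740143 68.65690112113953 30.0667
```

View pics/side3.png

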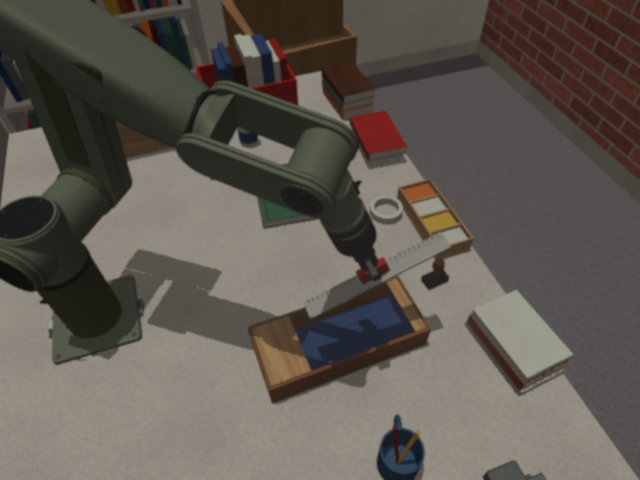

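The straightedge is in the air, with its rear end near (311,306) and its front end near (448,240). I'll check the end heights from depth, then hand in.

Run:
```python
from p import *
D=np.load('side3.npz');uv=np.array([(314,303),(320,300),(440,242)]);P=world('side',uv,D['d'][uv[:,1],uv[:,0]]);print(P)
if P[:2,2].min()>150: print(ctrl.finish_job())
```

```text
[[ 466.27265525 -253.16123811  188.23018534]
 [ 479.01630232 -252.2325191   190.87830212]
 [ 719.45994102 -260.5177487   277.86803486]]
the job is handed in; nothing more can be done
None
```

I handed the job in: weight_d and two more weights stand on the book, the last weight is where it was, and the straightedge is held still by its red handle, its lowest end about 180 mm above the table (118 mm needed).

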